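Half-turn the orange bin to stack it over the painted globes

ROBOT

A 7-joint arm with a two-finger parallel gripper is mounted at the origin on the work surface. World frame = base frame: x ahead of the robot, y to its left, z up, the work surface at z = 0. Lengths are in m, angles in rad, forces in N, time in s.
With the tool pointing down it reaches from about 0.4 to 0.85 m from the base axis. Payload 4.5 kg.
Tool frame: the origin (TCP) lies midway between the tips of the shut fingers; the grasp point (between the pads) lies 19 mm behind it; z points along the fingers, y is the line along which they close (so a half turn about z gives the same grasp; the last joint's range is limited). The gripper opens to 88 mm and grips with 3 to 60 N. Pads are 18 mm wide; open, the fingers measure 123 mm over their backs; the gripper's body (75 mm by 187 mm) begins 45 mm behind the grasp point.
Start: joints at [1.209, 0.689, -0.195, 1.565, 0.157, 0.902, -0.215], TCP at [0.241, -0.577, 0.239] pointing down, gripper open.
Joint ranges: [-3.01, 3.01], [-0.46, 2.08], [-1.47, 1.51], [0.13, 2.56], [-1, 4.14], [0.04, 2.09], [-2.66, 2.66]. Speed limits (rad/s): [2.57, 2.57, 3.14, 3.14, 3.14, 3.14, 3.14].

INTERFACE

Orientations are given as a unit quaternion [x, y, z, w].
In Python, from plant import get_state, viewer, workorder gives the robot as it stands. The module is installed in compiled form; this text tells all that it offers.
- The arm moves only by the tool step_arm, never from a script. Its argument "motion" is a list of rows, each an object of numbers: "wx", "wy", "wz": the turn, a rotation vector about the tool's x, y, z each as a share of 180 degrees, from -1 to 1; "dx", "dy", "dz": the shift along the tool's x, y, z each as a share of 8 cm, from -1 to 1; "claw": the finger opening in mm, from 0 to 88.1. A call has 1 to 8 rows; each row is the pose to reach, as a shift and turn from the pose commanded when the call began, along the tool's axes at that moment, turning the shorter way round; what a row does not reach only later rows make up. A row lasts 1/10 s, in which the tool goes at most 50 mm and 8.59 degrees, less where a joint would pass 70% of its speed; a pose out of reach is approached as far as the arm can. A call with a number of a shift or a turn outside -1 to 1 is refused whole. A call with a gripper value outside its range is refused whole. The fingers move at their own pace and stop on an object; "force" is the grip in N (left out, the last holds). Time passes only in rows, so rows that repeat a pose let the fingers close. It gives the time, the measured TCP pose, the force, the opening and the grip force at its end, in the units of the state.
- get_state(): the state, without advancing time (a new reading comes with each control period).
- viewer.snapshot(name): name is "scene" or "top" or "wrist"; returns (picture, depth): 480x640x3 uint8, red, green, blue; 480x640 float32, m along the optical axis (not along the pixel's ray), 0 where there is no reading.
- viewer.calibration(name): a dict with "vfov" (degrees; the focal length in pixels is half the picture's height over the tangent of half this angle, whatever the lens; pixels are square), "cx", "cy" (the principal point, pixels), "extrinsics" (4x4, takes a point from camera to world coordinates). Camera axes: x right, y down, z forward; pixel columns grow to the right and rows downward; lengths in m; the calibration is good to about 2 mm. A picture is of the moment at which its call begins: read the wrist's pose just before it. calibration takes no time and is no camera call; for the wrist camera it gives the pose at the moment of the call.
- workorder.finish_job(): hands the job in; it is judged then, once.
The state is a dict: "clock": time; "q": joint angles; "qd": joint speeds; "joint_torque": joint torques, N m; "tool_pos": TCP position; "eef_rot": TCP orientation; "contact_force": force on the tool from outside, world axes, zero at the start; "moment": the same for the moment, N m; "opening": opening from 0.0 (shut) to 1.0 (fully open); "finger_force": force on a finger pad.
Only numpy, scipy, OpenCV 4.12 (cv2) and the standard library are available. Lean on these libraries where they do the work, as an engineer would, in place of code of your own. Each camera call takes 0.05 s, during which the arm holds its last target. There are 200 camera calls.

TASK

Put the empty orange bin on top of the white bin that holds the painted glass globes, turned half a turn to it (black ends at opposite ends) so that its lugs rest on the white bin's ledges instead of nesting down onto the glass. Set it down without dropping it, let go, and leave the green bin and the ink dish where they are.

Things in the scene. Friction and masses are not known exactly. Their poses are not given: they have to be found in the camera images.
- orange_bin: Empty orange bin to stack, 0.12-0.26 kg. Rim 186 mm (x) by 56 (y), 60 high, foot 160 x 30, walls 3. Origin: centre of underside, z up. Its +x end is black, with a 12 mm tab. Grip across y at mid-length: upright rim band, z 42 to 60. On both long sides: lugs 12 long (underside z 20, out to y 34) at x +70, -37; rim notches 26 wide at the same x; ledges 26 long, top z 60, at x -70, +37.
- white_bin: White bin of the same mould, sizes and axes (black +x end), loose on the table, 0.45 kg, six 22 mm glass globes in foam inside (tops at z 26). A bin set on it facing the opposite way rests by its lugs on the ledges, underside 40 mm above this underside, with 6 mm play in x and y; facing the same way it sinks onto the globes. The flared foot enters if within 9 mm of centred.
- green_bin: Bystander: empty green bin of the same mould, sizes and axes as the orange one, loose on the table. Origin at the centre of its underside.
- ink_dish: Bystander: round white porcelain dish with a black cake of ink, 80 mm across, 20 mm high, loose on the table. Origin at the centre of its underside.
There are look-alikes about, which are no part of the job. Of the things shaped like the orange_bin, the orange one is meant. Several things look just like the white_bin: the one meant starts farthest to the robot's left.

How it is judged:
At the end, for the whole second after the job is handed in: The orange bin rests on the white bin's ledges: underside 40 +- 4 mm above the white bin's, centres within 15 mm, long sides parallel within 10 degrees, both level within 4 degrees and at rest, the white bin standing on the table (z of orange_bin in the frame of white_bin between 0.036 and 0.044 m and horizontal distance between orange_bin and white_bin below 0.015 m and angle between the x axis of orange_bin and the x axis of white_bin, either way round below 0.175 rad and angle between each of orange_bin, white_bin's own z axis and vertical below 0.07 rad and height (world z) of white_bin below 0.006 m and linear speed of each of orange_bin, white_bin below 0.02 m/s); the robot touches nothing.
It fails at once if The orange bin is dropped (falls freely by more than about 25 mm) (linear speed of orange_bin above 0.7 m/s and contact force between orange_bin and the fingers below 0.2 N).
It fails at once if The green bin is moved by more than 20 mm (distance of green_bin from where it was at the start of the episode above 0.02 m).
It fails at once if The ink dish is moved by more than 20 mm (distance of ink_dish from where it was at the start of the episode above 0.02 m).
It also fails if it takes over 40 s, if anything falls off the work surface, if the arm or the gripper's body presses on something with over 40 N, if the wrist force passes 120 N, or if a joint passes its speed limit or range.

## Working session

There is one attempt and no reset: what is moved stays moved. The work goes in short steps, Python scripts to look and compute and a tool call to move; the robot and the scene stay as the last step left them, time stands still between calls to the robot, and variables do not carry over. Pictures are saved under pics/ and viewed, at most 10 in all, crops included, and the job is handed in when it is done.

Besides the shell and the picture viewer there is one more tool, called after "Request:" as name(argument=value, ...), one argument or row to a line, values as JSON. step_arm: Moves the arm, as the interface text tells. Shift numbers are shares of 8 cm and turn numbers shares of 180 degrees, none past 1 either way. Its arguments: {"type":"object","properties":{"motion":{"type":"array","items":{"type":"object","properties":{"wx":{"type":"number","minimum":-1,"maximum":1},"wy":{"type":"number","minimum":-1,"maximum":1},"wz":{"type":"number","minimum":-1,"maximum":1},"dx":{"type":"number","minimum":-1,"maximum":1},"dy":{"type":"number","minimum":-1,"maximum":1},"dz":{"type":"number","minimum":-1,"maximum":1},"claw":{"type":"number"}}}},"force":{"type":"number"}},"required":["motion"]}

```bash
mkdir -p pics; cat > h.py <<'E'
import numpy as np,cv2
from plant import get_state, viewer, workorder
def snap(n):
    c=viewer.calibration(n); p,d=viewer.snapshot(n); np.savez(f'{n}.npz',p=p,d=d,E=np.array(c['extrinsics']),k=[240/np.tan(np.radians(c['vfov']/2)),c['cx'],c['cy']]); return p,d
def cloud(n):
    z=np.load(f'{n}.npz'); f,cx,cy=z['k']; v,u=np.mgrid[:480,:640]; d=z['d']
    P=np.stack([(u-cx)/f*d,(v-cy)/f*d,d],-1)@z['E'][:3,:3].T+z['E'][:3,3]; P[d==0]=np.nan; return z['p'],P
def save(n,p): cv2.imwrite(f'pics/{n}.png',cv2.cvtColor(p,cv2.COLOR_RGB2BGR))
E
python3 - <<'E'
from h import *
for n in('top','scene'):
    p,d=snap(n); save(n+'1',p); c=viewer.calibration(n); print(n,c)
print(get_state())
E
```

```text
top {'vfov': 57.04968111095969, 'cx': 324.74984434254026, 'cy': 247.23150947512622, 'extrinsics': array([[ 0.00923093, -0.99308273,  0.11705335,  0.44198083],
       [-0.99993934, -0.0084638 ,  0.00704903, -0.04892937],
       [-0.00600955, -0.11711132, -0.99310061,  0.90998895],
       [ 0.        ,  0.        ,  0.        ,  1.        ]])}
scene {'vfov': 53.339681529308834, 'cx': 316.4479123489044, 'cy': 248.22256101446757, 'extrinsics': array([[ 0.19080872,  0.52385396, -0.83016207,  1.32860513],
       [ 0.98140354, -0.11985729,  0.14993775, -0.21695658],
       [-0.02095549, -0.84333342, -0.53698194,  0.53818246],
       [ 0.        ,  0.        ,  0.        ,  1.        ]])}
{'clock': 0.1, 'q': array([ 1.20880622,  0.6898894 , -0.19452083,  1.56620701,  0.15731208,
        0.90246717, -0.21510988]), 'qd': array([ 0.00052428, -0.00107385,  0.00116448, -0.00454292,  0.00221666,
        0.00026906,  0.0015825 ]), 'joint_torque': array([-3.34018689e-03, -5.28504145e+01, -1.27165888e+00, -1.53837615e+01,
       -5.26222587e-02,  2.02019452e-03,  5.22093114e-05]), 'tool_pos': array([ 0.24071278, -0.57620125,  0.23800572]), 'eef_rot': array([ 9.80475365e-01,  1.96640369e-01, -2.13371779e-04, -7.60323971e-04]), 'contact_force': array([0.27025258, 0.38458602, 0.00750102]), 'moment': array([-0.01787278,  0.01588059,  0.05395202]), 'finger_force': 0.0, 'opening': 1.0016185812878347}
```

View pics/top1.png

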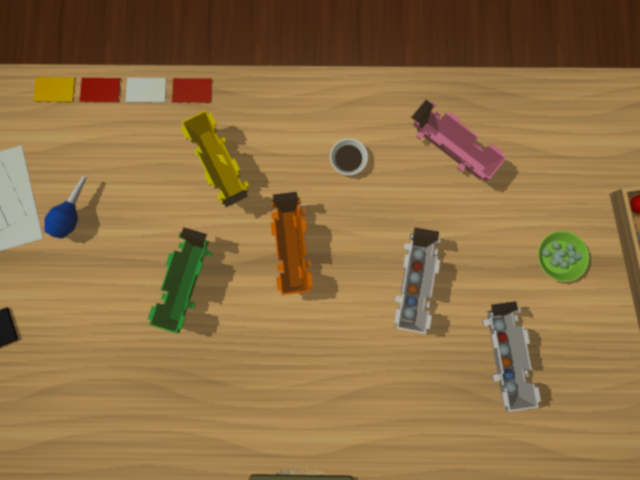

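View pics/scene1.png

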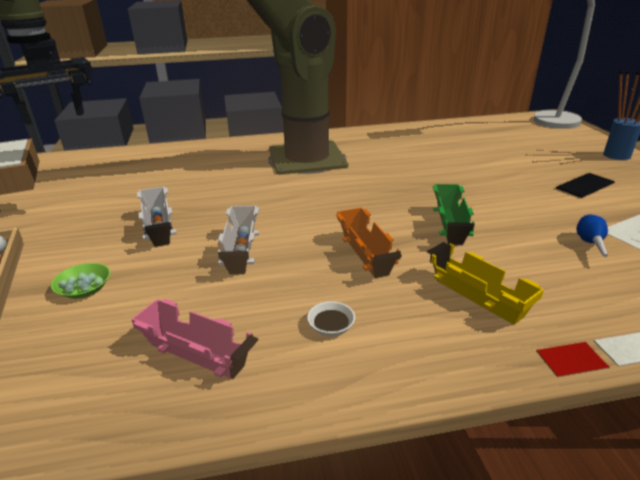

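The top view shows the orange bin at (291,245) with its black end up at (285,200), white bins at (417,280) and (513,357), green at (180,280), the ink dish at (349,157), and yellow and pink bins at (215,160) and (460,140). Left is image-left, so the white bin meant is the one at (417,280). Possible mix-ups: yellow and pink for orange, and (513,357) for white.

```bash
cat >> h.py <<'E'
def meas(n,box,name=None):
    p,P=cloud(n); u0,v0,u1,v1=box; Q=P[v0:v1,u0:u1].reshape(-1,3); C=p[v0:v1,u0:u1].reshape(-1,3).astype(int)
    m=(Q[:,2]>.048)&(Q[:,2]<.085); R=Q[m]; 
    (c,s,a)=cv2.minAreaRect((R[:,:2]*1000).astype(np.float32)); b=cv2.boxPoints((c,s,a))
    dark=R[C[m].max(1)<70]
    L=[b[1]-b[0],b[2]-b[1]]; l=max(L,key=np.linalg.norm); l=l/np.linalg.norm(l)
    dv=dark[:,:2].mean(0)*1000-np.array(c); l=l*np.sign(l@dv)
    print(n,name,len(R),'c',np.round(c,1),'size',np.round(s,1),'yaw(deg)',np.degrees(np.arctan2(l[1],l[0])).round(1),'zmax',np.nanmax(R[:,2]).round(3),'z med',np.median(R[:,2]).round(3),'dark',len(dark),dark.mean(0).round(3))
    return np.array(c),l,R
E
python3 - <<'E'
from h import *
meas('top',(262,185,322,302),'orange'); meas('top',(385,222,447,340),'white'); meas('top',(145,222,215,338),'green')
p,P=cloud('top'); print('dish',P[157,349],'table',P[350,330])
a=cv2.resize(p[180:345,255:455],None,fx=4,fy=3.6,interpolation=2); save('crop1',a[:600])
E
```

```text
top orange 919 c [551.2  25.7] size [198.3  67.9] yaw(deg) 7.1 zmax 0.066 z med 0.06 dark 208 [0.639 0.036 0.059]
top white 1013 c [ 481.8 -223.2] size [ 68.1 198.4] yaw(deg) -9.7 zmax 0.065 z med 0.06 dark 212 [ 0.569 -0.238  0.059]
top green 1064 c [477.9 238.5] size [ 70.  197.9] yaw(deg) -15.8 zmax 0.065 z med 0.06 dark 362 [0.516 0.235 0.056]
dish [ 0.73856027 -0.09162366  0.01282005] table [ 3.40352933e-01 -5.50021983e-02  3.27386815e-06]
```

View pics/crop1.png

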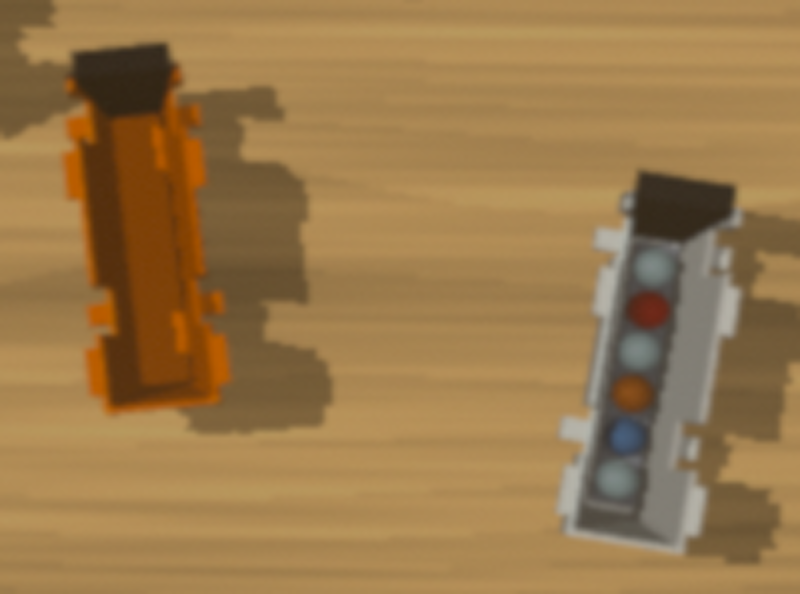

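The crop confirms the orange bin (black end toward +x) and the white bin with globes (black end also toward +x). Measured sizes of 198x68 match 186+12 by 68. Bin centres: orange (545,25) yaw 7.1°, white (476,-222) yaw -9.7°. I'll do one test move first.

Request:
step_arm(
  motion=[
    {"dx": 0.46,"dy": -0.39,"claw": 88},
    {"dx": 0.92,"dy": -0.78},
    {"dx": 0.92,"dy": -0.78},
  ],
)

```text
$.motion[0]: bad value
```

Request:
step_arm(
  motion=[
    {"dx": 0.46,"dy": -0.39,"dz": 0.0,"wx": 0.0,"wy": 0.0,"wz": 0.0,"claw": 88.0},
    {"dx": 0.92,"dy": -0.78,"dz": 0.0,"wx": 0.0,"wy": 0.0,"wz": 0.0,"claw": 88.0},
    {"dx": 0.92,"dy": -0.78,"dz": 0.0,"wx": 0.0,"wy": 0.0,"wz": 0.0,"claw": 88.0},
  ],
)

```text
clock: 0.4
tool_pos: [0.2894, -0.4835, 0.2384]
eef_rot: [0.979, 0.202, 0.001, -0.003]
contact_force: [0.5, -0.7, 0.6]
opening: 0.997
finger_force: 0.0
```

Request:
step_arm(
  motion=[
    {"dx": 0.46,"dy": -0.39,"dz": 0.0,"wx": 0.0,"wy": 0.0,"wz": 0.0,"claw": 88.0},
    {"dx": 0.92,"dy": -0.78,"dz": 0.0,"wx": 0.0,"wy": 0.0,"wz": 0.0,"claw": 88.0},
    {"dx": 0.92,"dy": -0.78,"dz": 0.0,"wx": 0.0,"wy": 0.0,"wz": 0.0,"claw": 88.0},
  ],
)

```text
clock: 0.7
tool_pos: [0.3327, -0.3981, 0.2387]
eef_rot: [0.979, 0.202, 0.001, -0.002]
contact_force: [0.9, -0.2, -0.4]
opening: 0.997
finger_force: 0.0
```

Request:
step_arm(
  motion=[
    {"dx": 0.46,"dy": -0.39,"dz": 0.0,"wx": 0.0,"wy": 0.0,"wz": 0.0,"claw": 88.0},
    {"dx": 0.92,"dy": -0.78,"dz": 0.0,"wx": 0.0,"wy": 0.0,"wz": 0.0,"claw": 88.0},
    {"dx": 0.92,"dy": -0.78,"dz": 0.0,"wx": 0.0,"wy": 0.0,"wz": 0.0,"claw": 88.0},
  ],
)

```text
clock: 1.0
tool_pos: [0.3763, -0.3126, 0.2388]
eef_rot: [0.979, 0.202, 0.001, -0.002]
contact_force: [-0.4, -0.3, -0.1]
opening: 0.995
finger_force: 0.0
```

Request:
step_arm(
  motion=[
    {"dx": 0.46,"dy": -0.39,"dz": 0.0,"wx": 0.0,"wy": 0.0,"wz": 0.0,"claw": 88.0},
    {"dx": 0.92,"dy": -0.78,"dz": 0.0,"wx": 0.0,"wy": 0.0,"wz": 0.0,"claw": 88.0},
    {"dx": 0.92,"dy": -0.78,"dz": 0.0,"wx": 0.0,"wy": 0.0,"wz": 0.0,"claw": 88.0},
  ],
)

```text
clock: 1.3
tool_pos: [0.4202, -0.2267, 0.2388]
eef_rot: [0.979, 0.203, 0.002, -0.001]
contact_force: [1.1, -0.4, 0.7]
opening: 0.999
finger_force: 0.0
```

Request:
step_arm(
  motion=[
    {"dx": 0.46,"dy": -0.39,"dz": 0.0,"wx": 0.0,"wy": 0.0,"wz": 0.0,"claw": 88.0},
    {"dx": 0.92,"dy": -0.78,"dz": 0.0,"wx": 0.0,"wy": 0.0,"wz": 0.0,"claw": 88.0},
    {"dx": 0.92,"dy": -0.78,"dz": 0.0,"wx": 0.0,"wy": 0.0,"wz": 0.0,"claw": 88.0},
  ],
)

```text
clock: 1.6
tool_pos: [0.464, -0.1406, 0.2389]
eef_rot: [0.979, 0.202, 0.002, -0.001]
contact_force: [0.5, -0.4, -0.1]
opening: 0.999
finger_force: 0.0
```

Request:
step_arm(
  motion=[
    {"dx": 0.46,"dy": -0.39,"dz": 0.0,"wx": 0.0,"wy": 0.0,"wz": 0.04,"claw": 88.0},
    {"dx": 0.92,"dy": -0.78,"dz": 0.0,"wx": 0.0,"wy": 0.0,"wz": 0.087,"claw": 88.0},
    {"dx": 0.92,"dy": -0.78,"dz": 0.0,"wx": 0.0,"wy": 0.0,"wz": 0.087,"claw": 88.0},
    {"dx": 0.92,"dy": -0.78,"dz": 0.0,"wx": 0.0,"wy": 0.0,"wz": 0.087,"claw": 88.0},
  ],
)

```text
clock: 2.0
tool_pos: [0.5043, -0.0608, 0.2384]
eef_rot: [0.998, 0.063, -0.0, 0.0]
contact_force: [-0.7, -1.3, -0.7]
opening: 0.999
finger_force: 0.0
```

```bash
cat >> h.py <<'E'
def to(tx,ty,yaw,z=None):
    from scipy.spatial.transform import Rotation as R
    s=get_state(); r=R.from_quat(s['eef_rot']); d=np.array([tx,ty,s['tool_pos'][2] if z is None else z])-s['tool_pos']
    M=r.as_matrix(); y=np.degrees(np.arctan2(M[1,0],M[0,0])); dy=(yaw-y+180)%360-180
    T=R.from_euler('z',yaw,degrees=True)*R.from_quat([1,0,0,0])
    print('t',s['clock'],'pos',s['tool_pos'].round(4),'yaw',y.round(1),'shift shares',(M.T@d/.08).round(3),'turn shares',((r.inv()*T).as_rotvec()/np.pi).round(3),'q',s['q'].round(2))
E
python3 -c "
from h import *
to(.5452,.025,7.1,.032)"
```

```text
t 2.0 pos [ 0.5043 -0.0608  0.2384] yaw 7.2 shift shares [ 0.644 -1.002  2.579] turn shares [0.    0.    0.001] q [ 0.06  0.54 -0.05  1.92  0.04  0.69 -1.46]
```

Request:
step_arm(
  motion=[
    {"dx": 0.32,"dy": -0.5,"dz": 0.0,"wx": 0.0,"wy": 0.0,"wz": 0.0,"claw": 88.0},
    {"dx": 0.64,"dy": -1.0,"dz": 0.0,"wx": 0.0,"wy": 0.0,"wz": 0.0,"claw": 88.0},
    {"dx": 0.64,"dy": -1.0,"dz": 0.0,"wx": 0.0,"wy": 0.0,"wz": 0.0,"claw": 88.0},
    {"dx": 0.64,"dy": -1.0,"dz": 0.0,"wx": 0.0,"wy": 0.0,"wz": 0.0,"claw": 88.0},
    {"dx": 0.64,"dy": -1.0,"dz": 0.0,"wx": 0.0,"wy": 0.0,"wz": 0.0,"claw": 88.0},
  ],
)

```text
clock: 2.5
tool_pos: [0.5443, 0.0211, 0.2385]
eef_rot: [0.998, 0.059, -0.001, 0.001]
contact_force: [0.3, -0.0, 0.1]
opening: 1.0
finger_force: 0.0
```

```bash
python3 -c "
from h import *
p,d=snap('wrist'); save('wrist1',p); _,P=cloud('wrist'); m=(P[...,2]>.05)&(P[...,2]<.07); print(m.sum()); v,u=np.where(m); print(u.min(),u.max(),v.min(),v.max())
to(.5452,.025,7.1,.032)"
```

```text
12633
52 618 0 336
t 2.55 pos [0.5443 0.0213 0.2386] yaw 6.8 shift shares [ 0.02  -0.049  2.582] turn shares [ 0.001  0.    -0.002] q [-0.1   0.58 -0.04  1.81  0.03  0.75 -1.61]
```

View pics/wrist1.png

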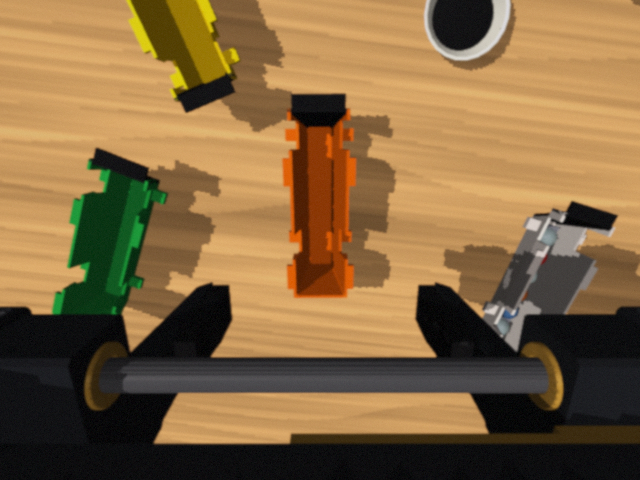

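The wrist view shows the orange bin upright at columns 285-355, rows 95-297, parallel to the tool axis, with the fingers at columns 215 and 430.

```bash
python3 -c "
from h import *
c,l,_=meas('wrist',(270,85,370,305),'orange'); c=(c-6*l)/1000; print('centre',c)
to(c[0],c[1],np.degrees(np.arctan2(l[1],l[0])),.032)"
```

```text
wrist orange 4068 c [551.1  25.9] size [197.8  68.1] yaw(deg) 7.1 zmax 0.063 z med 0.06 dark 1106 [0.64  0.038 0.059]
centre [0.54511861 0.02520923]
t 2.55 pos [0.5443 0.0213 0.2386] yaw 6.8 shift shares [ 0.019 -0.052  2.582] turn shares [ 0.001  0.    -0.001] q [-0.1   0.58 -0.04  1.81  0.03  0.75 -1.61]
```

Request:
step_arm(
  motion=[
    {"dx": 0.02,"dy": -0.05,"dz": 0.5,"wx": 0.0,"wy": 0.0,"wz": 0.0,"claw": 88.0},
    {"dx": 0.02,"dy": -0.05,"dz": 1.0,"wx": 0.0,"wy": 0.0,"wz": 0.0,"claw": 88.0},
    {"dx": 0.02,"dy": -0.05,"dz": 1.0,"wx": 0.0,"wy": 0.0,"wz": 0.0,"claw": 88.0},
    {"dx": 0.02,"dy": -0.05,"dz": 1.0,"wx": 0.0,"wy": 0.0,"wz": 0.0,"claw": 88.0},
    {"dx": 0.02,"dy": -0.05,"dz": 1.0,"wx": 0.0,"wy": 0.0,"wz": 0.0,"claw": 88.0},
  ],
)

```text
clock: 3.05
tool_pos: [0.5474, 0.0279, 0.1606]
eef_rot: [0.998, 0.06, 0.002, 0.0]
contact_force: [-0.2, -1.0, -0.1]
opening: 0.999
finger_force: 0.0
```

```bash
python3 -c "
from h import *
to(.5451,.0252,7.1,.032)"
```

```text
t 3.05 pos [0.5474 0.0279 0.1606] yaw 6.9 shift shares [-0.038  0.03   1.607] turn shares [ 0.    -0.001 -0.001] q [-0.11  0.7  -0.03  1.88  0.04  0.56 -1.63]
```

Request:
step_arm(
  motion=[
    {"dx": -0.02,"dy": 0.03,"dz": 0.4,"wx": 0.0,"wy": 0.0,"wz": 0.0,"claw": 88.0},
    {"dx": -0.03,"dy": 0.03,"dz": 0.7,"wx": 0.0,"wy": 0.0,"wz": 0.0,"claw": 88.0},
    {"dx": -0.03,"dy": 0.03,"dz": 0.9,"wx": 0.0,"wy": 0.0,"wz": 0.0,"claw": 88.0},
    {"dx": -0.03,"dy": 0.03,"dz": 0.9,"wx": 0.0,"wy": 0.0,"wz": 0.0,"claw": 88.0},
    {"dx": -0.03,"dy": 0.03,"dz": 0.9,"wx": 0.0,"wy": 0.0,"wz": 0.0,"claw": 88.0},
  ],
)

```text
clock: 3.55
tool_pos: [0.5454, 0.026, 0.0883]
eef_rot: [0.998, 0.061, 0.001, 0.0]
contact_force: [0.9, -0.6, -0.5]
opening: 0.995
finger_force: 0.0
```

```bash
python3 -c "
from h import *
to(.5451,.0252,7.1,.032)"
```

```text
t 3.55 pos [0.5454 0.026  0.0883] yaw 7.0 shift shares [-0.006  0.01   0.703] turn shares [ 0.    -0.001 -0.001] q [-0.12  0.82 -0.03  1.93  0.05  0.39 -1.63]
```

Now down to the rim band, then close.

Request:
step_arm(
  motion=[
    {"dx": 0.0,"dy": 0.01,"dz": 0.3,"wx": 0.0,"wy": 0.0,"wz": 0.0,"claw": 88.0},
    {"dx": 0.0,"dy": 0.01,"dz": 0.6,"wx": 0.0,"wy": 0.0,"wz": 0.0,"claw": 88.0},
    {"dx": 0.0,"dy": 0.01,"dz": 0.7,"wx": 0.0,"wy": 0.0,"wz": 0.0,"claw": 88.0},
    {"dx": 0.0,"dy": 0.01,"dz": 0.7,"wx": 0.0,"wy": 0.0,"wz": 0.0,"claw": 88.0},
    {"dx": 0.0,"dy": 0.01,"dz": 0.7,"wx": 0.0,"wy": 0.0,"wz": 0.0,"claw": 88.0},
  ],
)

```text
clock: 4.05
tool_pos: [0.5452, 0.0254, 0.032]
eef_rot: [0.998, 0.061, 0.001, 0.0]
contact_force: [0.5, -0.3, 0.1]
opening: 1.001
finger_force: 0.0
```

Request:
step_arm(
  motion=[
    {"dx": 0.0,"dy": 0.0,"dz": 0.0,"wx": 0.0,"wy": 0.0,"wz": 0.0,"claw": 50.0},
    {"dx": 0.0,"dy": 0.0,"dz": 0.0,"wx": 0.0,"wy": 0.0,"wz": 0.0,"claw": 50.0},
    {"dx": 0.0,"dy": 0.0,"dz": 0.0,"wx": 0.0,"wy": 0.0,"wz": 0.0,"claw": 40.0},
    {"dx": 0.0,"dy": 0.0,"dz": 0.0,"wx": 0.0,"wy": 0.0,"wz": 0.0,"claw": 40.0},
    {"dx": 0.0,"dy": 0.0,"dz": 0.0,"wx": 0.0,"wy": 0.0,"wz": 0.0,"claw": 40.0},
    {"dx": 0.0,"dy": 0.0,"dz": 0.0,"wx": 0.0,"wy": 0.0,"wz": 0.0,"claw": 40.0},
  ],
  force=15,
)

```text
clock: 4.65
tool_pos: [0.5444, 0.0253, 0.0309]
eef_rot: [0.998, 0.061, 0.0, 0.0]
contact_force: [-0.1, -0.8, 2.7]
opening: 0.632
finger_force: 15.0
```

```bash
python3 -c "
from h import *
to(.5451,.0252,7.1,.032)"
```

```text
t 4.65 pos [0.5444 0.0253 0.0309] yaw 7.0 shift shares [ 0.008  0.002 -0.013] turn shares [ 0. -0. -0.] q [-0.12  0.92 -0.02  1.94  0.06  0.28 -1.64]
```

Request:
step_arm(
  motion=[
    {"dx": 0.0,"dy": 0.0,"dz": -0.1,"wx": 0.0,"wy": 0.0,"wz": 0.0,"claw": 40.0},
    {"dx": 0.0,"dy": 0.0,"dz": -0.3,"wx": 0.0,"wy": 0.0,"wz": 0.0,"claw": 40.0},
    {"dx": 0.0,"dy": 0.0,"dz": -0.6,"wx": 0.0,"wy": 0.0,"wz": 0.0,"claw": 40.0},
    {"dx": 0.0,"dy": 0.0,"dz": -0.9,"wx": 0.0,"wy": 0.0,"wz": 0.0,"claw": 40.0},
    {"dx": 0.0,"dy": 0.0,"dz": -1.0,"wx": 0.0,"wy": 0.0,"wz": 0.0,"claw": 40.0},
    {"dx": 0.0,"dy": 0.0,"dz": -1.0,"wx": 0.0,"wy": 0.0,"wz": 0.0,"claw": 40.0},
  ],
  force=22,
)

```text
clock: 5.25
tool_pos: [0.5448, 0.0254, 0.1117]
eef_rot: [0.998, 0.061, 0.001, -0.0]
contact_force: [0.0, 0.2, -2.3]
opening: 0.627
finger_force: 22.0
```

Request:
step_arm(
  motion=[
    {"dx": 0.0,"dy": 0.0,"dz": -0.3,"wx": 0.0,"wy": 0.0,"wz": 0.0,"claw": 40.0},
    {"dx": 0.0,"dy": 0.0,"dz": -0.6,"wx": 0.0,"wy": 0.0,"wz": 0.0,"claw": 40.0},
    {"dx": 0.0,"dy": 0.0,"dz": -0.8,"wx": 0.0,"wy": 0.0,"wz": 0.0,"claw": 40.0},
    {"dx": 0.0,"dy": 0.0,"dz": -0.8,"wx": 0.0,"wy": 0.0,"wz": 0.0,"claw": 40.0},
  ],
)

```text
clock: 5.65
tool_pos: [0.545, 0.0255, 0.1754]
eef_rot: [0.998, 0.061, 0.001, -0.0]
contact_force: [0.3, 0.3, -1.0]
opening: 0.629
finger_force: 22.0
```

```bash
python3 -c "
from h import *
to(.4759,-.2222,170.3)
print(get_state()['contact_force'],get_state()['opening'])"
```

```text
t 5.65 pos [0.545  0.0255 0.1754] yaw 7.0 shift shares [-1.236  2.967 -0.003] turn shares [ 0.001 -0.    -0.907] q [-0.11  0.67 -0.04  1.88  0.04  0.59 -1.62]
[ 0.25064004  0.30525828 -1.03995981] 0.6285423057566695
```

Request:
step_arm(
  motion=[
    {"dx": -0.05,"dy": 0.12,"dz": 0.0,"wx": 0.0,"wy": 0.0,"wz": -0.044,"claw": 40.0},
    {"dx": -0.1,"dy": 0.25,"dz": 0.0,"wx": 0.0,"wy": 0.0,"wz": -0.088,"claw": 40.0},
    {"dx": -0.15,"dy": 0.38,"dz": 0.0,"wx": 0.0,"wy": 0.0,"wz": -0.132,"claw": 40.0},
    {"dx": -0.2,"dy": 0.5,"dz": 0.0,"wx": 0.0,"wy": 0.0,"wz": -0.176,"claw": 40.0},
    {"dx": -0.25,"dy": 0.62,"dz": 0.0,"wx": 0.0,"wy": 0.0,"wz": -0.22,"claw": 40.0},
    {"dx": -0.3,"dy": 0.75,"dz": 0.0,"wx": 0.0,"wy": 0.0,"wz": -0.264,"claw": 40.0},
    {"dx": -0.35,"dy": 0.88,"dz": 0.0,"wx": 0.0,"wy": 0.0,"wz": -0.308,"claw": 40.0},
    {"dx": -0.4,"dy": 1.0,"dz": 0.0,"wx": 0.0,"wy": 0.0,"wz": -0.352,"claw": 40.0},
  ],
)

```text
clock: 6.45
tool_pos: [0.521, -0.0583, 0.1727]
eef_rot: [0.816, 0.579, -0.001, -0.001]
contact_force: [0.2, -0.3, -0.7]
opening: 0.632
finger_force: 22.0
```

```bash
python3 -c "
from h import *
to(.4759,-.2222,170.3)"
```

```text
t 6.45 pos [ 0.521  -0.0583  0.1727] yaw 70.7 shift shares [-2.12   0.145  0.   ] turn shares [-0.001 -0.001 -0.553] q [ 0.25  0.68 -0.38  1.93  0.41  0.62 -0.72]
```

Request:
step_arm(
  motion=[
    {"dx": -0.12,"dy": 0.01,"dz": 0.0,"wx": 0.0,"wy": 0.0,"wz": -0.044,"claw": 40.0},
    {"dx": -0.25,"dy": 0.02,"dz": 0.0,"wx": 0.0,"wy": 0.0,"wz": -0.088,"claw": 40.0},
    {"dx": -0.38,"dy": 0.03,"dz": 0.0,"wx": 0.0,"wy": 0.0,"wz": -0.132,"claw": 40.0},
    {"dx": -0.5,"dy": 0.04,"dz": 0.0,"wx": 0.0,"wy": 0.0,"wz": -0.176,"claw": 40.0},
    {"dx": -0.62,"dy": 0.05,"dz": 0.0,"wx": 0.0,"wy": 0.0,"wz": -0.22,"claw": 40.0},
    {"dx": -0.75,"dy": 0.06,"dz": 0.0,"wx": 0.0,"wy": 0.0,"wz": -0.264,"claw": 40.0},
    {"dx": -0.88,"dy": 0.07,"dz": 0.0,"wx": 0.0,"wy": 0.0,"wz": -0.308,"claw": 40.0},
    {"dx": -1.0,"dy": 0.07,"dz": 0.0,"wx": 0.0,"wy": 0.0,"wz": -0.352,"claw": 40.0},
  ],
)

```text
clock: 7.25
tool_pos: [0.4994, -0.1353, 0.1727]
eef_rot: [0.39, 0.921, 0.0, -0.002]
contact_force: [-0.0, 0.5, -1.7]
opening: 0.632
finger_force: 22.0
```

```bash
python3 -c "
from h import *
to(.4759,-.2222,170.3)"
```

```text
t 7.25 pos [ 0.4994 -0.1353  0.1727] yaw 134.1 shift shares [-0.575 -0.967 -0.001] turn shares [ 0.    -0.001 -0.201] q [ 0.6   0.73 -0.7   1.94  0.7   0.74  0.25]
```

Request:
step_arm(
  motion=[
    {"dx": -0.12,"dy": -0.2,"dz": 0.0,"wx": 0.0,"wy": 0.0,"wz": -0.044,"claw": 40.0},
    {"dx": -0.25,"dy": -0.4,"dz": 0.0,"wx": 0.0,"wy": 0.0,"wz": -0.088,"claw": 40.0},
    {"dx": -0.38,"dy": -0.6,"dz": 0.0,"wx": 0.0,"wy": 0.0,"wz": -0.132,"claw": 40.0},
    {"dx": -0.5,"dy": -0.8,"dz": 0.0,"wx": 0.0,"wy": 0.0,"wz": -0.176,"claw": 40.0},
    {"dx": -0.57,"dy": -0.97,"dz": 0.0,"wx": 0.0,"wy": 0.0,"wz": -0.201,"claw": 40.0},
    {"dx": -0.57,"dy": -0.97,"dz": 0.0,"wx": 0.0,"wy": 0.0,"wz": -0.201,"claw": 40.0},
    {"dx": -0.57,"dy": -0.97,"dz": 0.0,"wx": 0.0,"wy": 0.0,"wz": -0.201,"claw": 40.0},
    {"dx": -0.57,"dy": -0.97,"dz": 0.0,"wx": 0.0,"wy": 0.0,"wz": -0.201,"claw": 40.0},
  ],
)

```text
clock: 8.05
tool_pos: [0.4764, -0.2203, 0.1743]
eef_rot: [0.088, 0.996, 0.001, -0.0]
contact_force: [0.4, 0.3, -1.3]
opening: 0.631
finger_force: 22.0
```

```bash
python3 -c "
from h import *
p,d=snap('top'); q,d=snap('wrist'); s,d=snap('scene'); to(.4759,-.2222,170.3)
a=np.hstack([cv2.resize(p[200:360,360:480],(390,520)),cv2.resize(q,(400,300))[:520] if 0 else np.vstack([cv2.resize(q,(400,300)),cv2.resize(s[150:315,100:320],(400,220))[:220]])]); save('held',a)"
```

```text
t 8.2 pos [ 0.4766 -0.2207  0.1748] yaw 170.0 shift shares [ 0.005 -0.02  -0.   ] turn shares [ 0.     0.    -0.002] q [ 0.86  0.79 -0.88  1.91  0.82  0.85  0.93]
```

View pics/held.png

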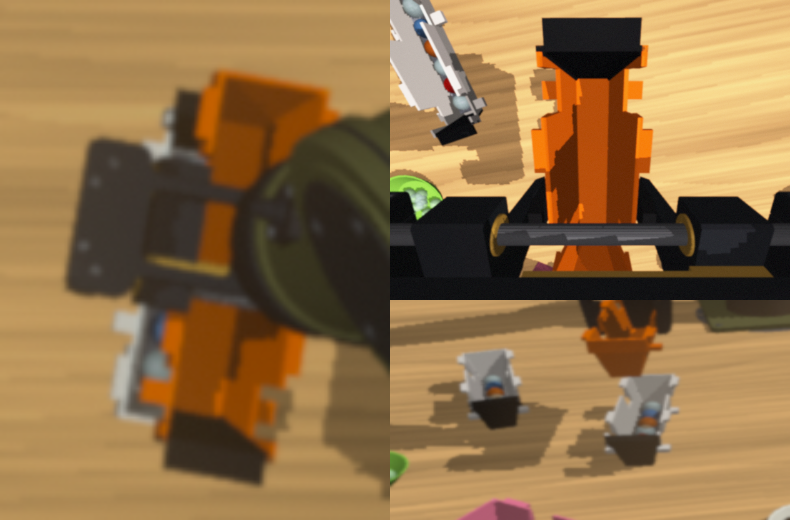

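The picture shows the orange bin held level over the white bin, its black end toward the robot and the white's black end away. In the inset, the wrist view has the tab at about (590,20-75). Next I'll measure where the bin sits in the grip.

```bash
python3 - <<'E'
from h import *
from scipy.spatial.transform import Rotation as R
s=get_state(); M=R.from_quat(s['eef_rot']).as_matrix()
for n in('wrist','top'):
    p,P=cloud(n); T=(P-s['tool_pos'])@M; T[...,2]*=-1  # z up rel tcp
    m=(T[...,2]>.022)&(T[...,2]<.036)&(abs(T[...,1])<.045)&(abs(T[...,0])<.12)&(abs(T[...,0])>.022 )
    if n=='wrist': m[330:]=0
    Q=T[m]; C=p[m].astype(int); org=(C[:,0]>1.5*C[:,2])&(C[:,0]>60)
    print(n,len(Q),'x range',np.percentile(Q[:,0],[0.5,99.5]).round(4))
    for a,b in((24,50),(50,57),(60,80),(83,93),(96,106),(-83,-57),(-93,-84)):
        k=(Q[:,0]*1000>a)&(Q[:,0]*1000<b)&(org if a<90 else True)
        if k.sum()>20: print(a,b,k.sum(),'y',np.percentile(Q[k,1],[2,98]).round(4),'z top',np.percentile(Q[k,2],[50,90]).round(4))
E
```

```text
wrist 16678 x range [0.0231 0.1081]
24 50 4170 y [-0.033  0.034] z top [0.029 0.03 ]
50 57 1038 y [-0.0329  0.0338] z top [0.0288 0.03  ]
60 80 92 y [-0.0273  0.0281] z top [0.0262 0.0294]
83 93 801 y [-0.0274  0.0281] z top [0.0287 0.03  ]
96 106 5741 y [-0.0228  0.0236] z top [0.0292 0.0301]
top 893 x range [-0.0892  0.1084]
24 50 148 y [-0.0338  0.0337] z top [0.0291 0.0309]
50 57 47 y [-0.0332  0.0338] z top [0.0287 0.0308]
83 93 33 y [-0.0282  0.0282] z top [0.0272 0.0302]
96 106 205 y [-0.0233  0.0236] z top [0.0294 0.0308]
-83 -57 137 y [-0.032   0.0339] z top [0.029 0.031]
-93 -84 127 y [-0.0265  0.0279] z top [0.0281 0.0308]
```

Request:
step_arm(
  motion=[
    {"dx": -0.02,"dy": 0.02,"dz": 0.2,"wx": 0.0,"wy": 0.0,"wz": -0.002,"claw": 40.0},
    {"dx": -0.04,"dy": -0.02,"dz": 0.4,"wx": 0.0,"wy": 0.0,"wz": -0.002,"claw": 40.0},
    {"dx": -0.04,"dy": -0.02,"dz": 0.6,"wx": 0.0,"wy": 0.0,"wz": -0.002,"claw": 40.0},
    {"dx": -0.04,"dy": -0.02,"dz": 0.8,"wx": 0.0,"wy": 0.0,"wz": -0.002,"claw": 40.0},
    {"dx": -0.04,"dy": -0.02,"dz": 0.85,"wx": 0.0,"wy": 0.0,"wz": -0.002,"claw": 40.0},
    {"dx": -0.04,"dy": -0.02,"dz": 0.85,"wx": 0.0,"wy": 0.0,"wz": -0.002,"claw": 40.0},
    {"dx": -0.04,"dy": -0.02,"dz": 0.85,"wx": 0.0,"wy": 0.0,"wz": -0.002,"claw": 40.0},
  ],
)

```text
clock: 8.9
tool_pos: [0.4796, -0.2236, 0.1074]
eef_rot: [0.085, 0.996, -0.0, 0.001]
contact_force: [0.1, 0.3, -2.6]
opening: 0.628
finger_force: 22.0
```

```bash
python3 -c "
from h import *
to(.4792,-.2228,170.3,.0705)"
```

```text
t 8.9 pos [ 0.4796 -0.2236  0.1074] yaw 170.3 shift shares [0.008 0.009 0.461] turn shares [ 0.  0. -0.] q [ 0.8   0.89 -0.79  1.95  0.96  0.74  0.83]
```

Within a millimetre of target, so now a slow descent.

Request:
step_arm(
  motion=[
    {"dx": 0.005,"dy": 0.01,"dz": 0.06,"wx": 0.0,"wy": 0.0,"wz": 0.0,"claw": 40.0},
    {"dx": 0.005,"dy": 0.01,"dz": 0.12,"wx": 0.0,"wy": 0.0,"wz": 0.0,"claw": 40.0},
    {"dx": 0.005,"dy": 0.01,"dz": 0.18,"wx": 0.0,"wy": 0.0,"wz": 0.0,"claw": 40.0},
    {"dx": 0.005,"dy": 0.01,"dz": 0.24,"wx": 0.0,"wy": 0.0,"wz": 0.0,"claw": 40.0},
    {"dx": 0.005,"dy": 0.01,"dz": 0.3,"wx": 0.0,"wy": 0.0,"wz": 0.0,"claw": 40.0},
    {"dx": 0.005,"dy": 0.01,"dz": 0.3,"wx": 0.0,"wy": 0.0,"wz": 0.0,"claw": 40.0},
  ],
)

```text
clock: 9.5
tool_pos: [0.4783, -0.223, 0.082]
eef_rot: [0.085, 0.996, 0.0, -0.001]
contact_force: [-0.2, -0.6, -1.0]
opening: 0.628
finger_force: 22.0
```

```bash
python3 -c "
from h import *
to(.4792,-.2228,170.3,.0705)"
```

```text
t 9.5 pos [ 0.4783 -0.223   0.082 ] yaw 170.3 shift shares [-0.011  0.005  0.143] turn shares [ 0. -0. -0.] q [ 0.78  0.92 -0.75  1.96  1.01  0.7   0.78]
```

Request:
step_arm(
  motion=[
    {"dx": -0.005,"dy": 0.0,"dz": 0.03,"wx": 0.0,"wy": 0.0,"wz": 0.0,"claw": 40.0},
    {"dx": -0.01,"dy": 0.0,"dz": 0.06,"wx": 0.0,"wy": 0.0,"wz": 0.0,"claw": 40.0},
    {"dx": -0.01,"dy": 0.0,"dz": 0.09,"wx": 0.0,"wy": 0.0,"wz": 0.0,"claw": 40.0},
    {"dx": -0.01,"dy": 0.0,"dz": 0.12,"wx": 0.0,"wy": 0.0,"wz": 0.0,"claw": 40.0},
    {"dx": -0.01,"dy": 0.0,"dz": 0.13,"wx": 0.0,"wy": 0.0,"wz": 0.0,"claw": 40.0},
    {"dx": -0.01,"dy": 0.0,"dz": 0.13,"wx": 0.0,"wy": 0.0,"wz": 0.0,"claw": 40.0},
  ],
)

```text
clock: 10.1
tool_pos: [0.4795, -0.2232, 0.0722]
eef_rot: [0.085, 0.996, 0.0, -0.0]
contact_force: [0.3, -0.0, -1.5]
opening: 0.631
finger_force: 22.0
```

Request:
step_arm(
  motion=[
    {"dx": 0.0,"dy": 0.0,"dz": 0.01,"wx": 0.0,"wy": 0.0,"wz": 0.0,"claw": 40.0},
    {"dx": 0.0,"dy": 0.0,"dz": 0.02,"wx": 0.0,"wy": 0.0,"wz": 0.0,"claw": 40.0},
    {"dx": 0.0,"dy": 0.0,"dz": 0.02,"wx": 0.0,"wy": 0.0,"wz": 0.0,"claw": 40.0},
  ],
)

```text
clock: 10.4
tool_pos: [0.4797, -0.2232, 0.0711]
eef_rot: [0.085, 0.996, -0.0, 0.0]
contact_force: [0.3, -0.1, 2.6]
opening: 0.628
finger_force: 22.0
```

Contact came at the expected height, with the force going from -1.5 to +2.6 N. Opening and rising.

Request:
step_arm(
  motion=[
    {"dx": 0.0,"dy": 0.0,"dz": 0.0,"wx": 0.0,"wy": 0.0,"wz": 0.0,"claw": 58.0},
    {"dx": 0.0,"dy": 0.0,"dz": 0.0,"wx": 0.0,"wy": 0.0,"wz": 0.0,"claw": 66.0},
    {"dx": 0.0,"dy": 0.0,"dz": 0.0,"wx": 0.0,"wy": 0.0,"wz": 0.0,"claw": 78.0},
    {"dx": 0.0,"dy": 0.0,"dz": 0.0,"wx": 0.0,"wy": 0.0,"wz": 0.0,"claw": 80.0},
    {"dx": 0.0,"dy": 0.0,"dz": 0.0,"wx": 0.0,"wy": 0.0,"wz": 0.0,"claw": 80.0},
  ],
)

```text
clock: 10.9
tool_pos: [0.4795, -0.2232, 0.0707]
eef_rot: [0.085, 0.996, -0.0, 0.0]
contact_force: [-0.1, -0.0, -0.0]
opening: 0.907
finger_force: 0.0
```

Request:
step_arm(
  motion=[
    {"dx": 0.0,"dy": 0.0,"dz": -0.15,"wx": 0.0,"wy": 0.0,"wz": 0.0,"claw": 80.0},
    {"dx": 0.0,"dy": 0.0,"dz": -0.35,"wx": 0.0,"wy": 0.0,"wz": 0.0,"claw": 80.0},
    {"dx": 0.0,"dy": 0.0,"dz": -0.7,"wx": 0.0,"wy": 0.0,"wz": 0.0,"claw": 80.0},
    {"dx": 0.0,"dy": 0.0,"dz": -1.0,"wx": 0.0,"wy": 0.0,"wz": 0.0,"claw": 80.0},
    {"dx": 0.0,"dy": 0.0,"dz": -1.0,"wx": 0.0,"wy": 0.0,"wz": 0.0,"claw": 80.0},
  ],
)

```text
clock: 11.4
tool_pos: [0.4816, -0.2231, 0.1542]
eef_rot: [0.085, 0.996, -0.0, 0.003]
contact_force: [0.3, -0.4, -0.4]
opening: 0.911
finger_force: 0.0
```

Request:
step_arm(
  motion=[
    {"dx": 0.0,"dy": 0.0,"dz": -0.5,"wx": 0.0,"wy": 0.0,"wz": 0.0,"claw": 80.0},
    {"dx": 0.5,"dy": 0.0,"dz": -0.8,"wx": 0.0,"wy": 0.0,"wz": 0.0,"claw": 80.0},
    {"dx": 0.8,"dy": 0.0,"dz": -0.8,"wx": 0.0,"wy": 0.0,"wz": 0.0,"claw": 80.0},
    {"dx": 0.8,"dy": 0.0,"dz": -0.8,"wx": 0.0,"wy": 0.0,"wz": 0.0,"claw": 80.0},
    {"dx": 0.8,"dy": 0.0,"dz": -0.8,"wx": 0.0,"wy": 0.0,"wz": 0.0,"claw": 80.0},
  ],
)

```text
clock: 11.9
tool_pos: [0.4163, -0.2127, 0.2147]
eef_rot: [0.085, 0.996, -0.0, -0.0]
contact_force: [-0.0, -0.1, -0.6]
opening: 0.907
finger_force: 0.0
```

```bash
python3 -c "
from h import *
p,d=snap('top'); q,d=snap('scene'); w,_=snap('wrist')
save('end',np.hstack([cv2.resize(p[200:360,360:480],(390,520)),np.vstack([cv2.resize(w,(400,260)),cv2.resize(q[150:315,100:320],(400,260))])]))
_,P=cloud('scene')
Q=P[190:280,210:270].reshape(-1,3); C=q[190:280,210:270].reshape(-1,3).astype(int); m=(C[:,0]>1.6*C[:,2])&(C[:,0]>80)&(Q[:,2]>.05); print('orange z pct',np.percentile(Q[m,2],[2,50,98]).round(3), m.sum()); print(get_state()['contact_force'])"
```

```text
orange z pct [0.054 0.087 0.102] 1301
[0.90964605 0.19956162 0.7019419 ]
```

View pics/end.png

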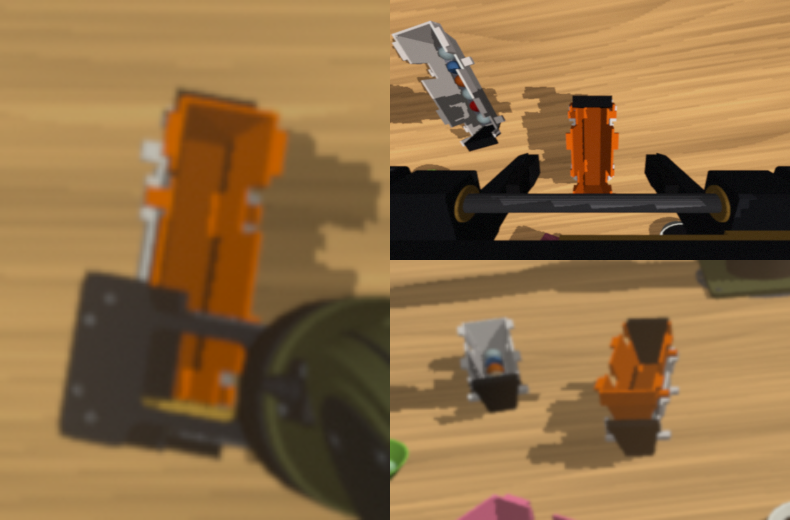

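The orange bin sits on the white bin with black ends opposite, its rim at about z 0.10 (40 + 60 mm), and the gripper is clear. I'll check it's level and hand in.

```bash
python3 -c "
from h import *
_,P=cloud('wrist'); p=np.load('wrist.npz')['p']; Q=P[80:380,280:380].reshape(-1,3); 
Q=Q[(Q[:,2]>.094)&(Q[:,2]<.112)]; A=np.c_[Q[:,:2],np.ones(len(Q))]; k=np.linalg.lstsq(A,Q[:,2],rcond=None)[0]; print(len(Q),'slope',k[:2],'x',Q[:,0].min(),Q[:,0].max(),'z',np.median(Q[:,2]))
if abs(k[0])<.04 and abs(np.median(Q[:,2])-.1)<.003: print(workorder.finish_job())
"
```

```text
3145 slope [-0.01035746  0.00334297] x 0.3691362673308438 0.5376562729948685 z 0.10040247165886862
the job is handed in; nothing more can be done
None
```

The orange bin is resting on the white bin's ledges, half-turned with black ends opposite; its rim measures level at about 100 mm (40 + 60), the gripper is clear, the green bin and ink dish were never approached, and the job is handed in at about 12 s (no verdict was returned).

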